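# Break the lid stay and shut the bearing chest

## Robot

A 7-joint arm with a two-finger parallel gripper is mounted at the origin on the work surface. World frame = base frame: x ahead of the robot, y to its left, z up, the work surface at z = 0. Lengths are in m, angles in rad, forces in N, time in s.
With the tool pointing down it reaches from about 0.4 to 0.85 m from the base axis. Payload 10.4 kg.
Tool frame: the origin (TCP) lies between the finger pads; the fingertips stand 11 mm ahead of it and the grasp point (between the pads) lies 8 mm behind it (tip_reach is the distance from the TCP to the fingertips, in m); z points along the fingers, y is the line along which they close (so a half turn about z gives the same grasp; the last joint's range is limited). The gripper opens to 85 mm and grips with 20 to 120 N. Pads are 22 mm wide; open, the fingers measure 114 mm over their backs; the gripper's body (76 mm by 85 mm) begins 54 mm behind the grasp point. The pads swing forward as they close: fully open they stand 13 mm farther back than shut.
Start: joints at [1.243, 0.332, -0.065, 1.46, 0.022, 1.35, -0.088], TCP at [0.188, -0.596, 0.242] pointing down, gripper open.
Joint ranges: [-2.6, 2.6], [-0.5, 2.12], [-1.47, 1.34], [0.16, 2.42], [-1.27, 4.41], [0.06, 2.06], [-2.6, 2.6]. Speed limits (rad/s): [2.22, 2.22, 2.79, 2.79, 3.14, 3.14, 3.14].

## Interface

Orientations are given as a unit quaternion [x, y, z, w].
In Python, from workcell import * gives the robot as it stands.
- The arm moves only by the shell command python3 -m inch 'ROWS' [OPENING] [FORCE]. ROWS is JSON, a list of rows, each an object with "slide": the shift along the world's x, y, z in m, a list of three; "yaw": the turn about the world's z in rad. A call has 1 to 20 rows; each row is the pose to reach, as a shift and turn from the pose commanded when the call began; what a row does not reach only later rows make up. A row lasts 1/12 s, in which the tool goes at most 41.7 mm and 7.16 degrees, less where a joint would pass 70% of its speed; a pose out of reach is approached as far as the arm can. A call with a gripper value outside its range is refused whole. OPENING is the closure in counts, from 0 (fully open) to 255 (shut), set as the call begins (- or left out, the last holds). The fingers move at their own pace and stop on an object; FORCE is the grip in N (left out, the last holds). Time passes only in rows, so rows that repeat a pose let the fingers close. It gives the time, the measured TCP pose, the force, the opening and the grip force at its end, in the units of the state.
- get_obs(): the state, without advancing time (a new reading comes with each control period).
- camera(name): name is "side" or "top"; returns a dict with "frame" (384x512x3 uint8, red, green, blue), "fx", "fy", "cx", "cy" (pixels), "extrinsics" (4x4, takes a point from world to camera coordinates). Camera axes: x right, y down, z forward; pixel columns grow to the right and rows downward; lengths in m; the calibration is good to about 2 mm. A picture is of the moment at which its call begins. There is no depth.
- hand_in(): hands the job in; it is judged then, once.
The state is a dict: "clock": time; "joint_pos": joint angles; "joint_velocities": joint speeds; "tau": joint torques, N m; "position": TCP position; "ee_rot": TCP orientation; "ft_force": force on the tool from outside, world axes, zero at the start; "torque": the same for the moment, N m; "grip_width": opening from 0.0 (shut) to 1.0 (fully open); "grasp_force": force on a finger pad.
Only numpy, scipy, OpenCV 4.12 (cv2) and the standard library are available. Lean on these libraries where they do the work, as an engineer would, in place of code of your own. Each camera call takes 0.05 s, during which the arm holds its last target. There are 200 camera calls.

## Task

The lid of the wooden bearing chest is propped open by its folding brass stay. Break the stay by pushing its knee joint down out of line, and only then lower the lid until it is fully shut, without slamming it. Leave the funnel stand, drum band, bead and punch where they are.

Things in the scene. Friction and masses are not known exactly. Their poses are not given: they have to be found in the camera images.
- chest: Dark wooden chest fixed on the iron plate: 180 mm along its x, 170 mm along its y, 115 mm high, walls 9 mm. Origin: centre of its underside, z up. The lid hinges about a line along x at y = +85, z = 115 mm. Beyond its +x end, in an upright plane 24 mm outside it, the brass stay rises from a pivot at y = -60, z = 95 mm, sloping 35 deg up towards the hinge, to the lid's side edge.
- lid (a joint): Lid hinge, rad: 0 = upright (start), grows as the lid comes down, 1.571 = shut on the rim. The hinge is stiff: the lid stays where it is left and must be pushed down all the way, some newtons at its free edge, e.g. with closed fingertips on its outer face (towards chest +y when upright). While the stay is straight the lid cannot be lowered.
- lid_edge (a point): Middle of the lid's free edge, on its outer face (the top face once shut). The lid is a wooden board, 186 mm along the chest's x, 176 mm from hinge line to free edge, 14 mm thick; upright it fills y = +85 to +99 mm of the chest frame. Axes: the chest's while upright, turning with the lid.
- knee (a joint): Bend of the stay's knee, rad: 0 = locked, a hair past straight (start); 0.08 = dead straight; grows as the knee is pushed down and folds; above 0.3 it is plainly broken; over 2 with the lid shut. It keeps the bend it is left with. Breaking it takes some newtons and tips the lid only a few degrees.
- knee_pin (a point): Middle of the knee, halfway along the stay: a brass roller 18 mm thick, 32 mm long along the chest's x, joining two flat bars 92 mm long. It starts 150 mm above the chest's underside. Pressed from above it moves down and about 2/3 as far towards the hinge (chest +y); 20 mm down breaks it. The upright lid stands 70 mm to its +y side: lay a gripper's wide side along the chest's x.
- funnel_stand: Bystander: brass funnel in a steel ring stand, base 100 x 120 mm, 197 mm high, loose. Origin: centre of the underside.
- drum_band: Bystander: green enamel ring 84 mm across, 25 mm high, loose. Origin: centre of the underside.
- bead: Bystander: barrel-shaped bone bead 24 mm across, 22 mm high, standing loose. Origin: centre of the underside.
- punch: Bystander: stubby steel punch 80 mm long, 16 mm square, lying loose along its x. Origin: on its underside.

How it is judged:
On the way:
1. the stay's knee is broken (bent by more than 0.3 rad) while the lid is still well open (less than 0.6 rad down) (value of joint knee above 0.3 rad and value of joint lid below 0.6 rad), for 0.1 s.
At the end, for the whole second after the job is handed in: The lid is shut on the chest (within 0.07 rad, about 12 mm at its edge), at rest, with the stay folded; the bystanders lie where they were (value of joint each of lid, knee above 1.5 rad and velocity of joint lid between -0.05 and 0.05 rad/s); the robot touches nothing.
It fails at once if the lid is slammed (moves faster than 3 rad/s) (velocity of joint lid above 3 rad/s).
It fails at once if a bystander is moved by more than 20 mm (distance of any of funnel_stand, drum_band, bead, punch from where it was at the start of the episode above 0.02 m).
It also fails if it takes over 45 s, if anything falls off the work surface, if the arm or the gripper's body presses on something with over 40 N, if the wrist force passes 120 N, or if a joint passes its speed limit or range.

## Working session

There is one attempt and no reset: what is moved stays moved. The work goes in short steps, Python scripts to look and compute and a shell command to move; the robot and the scene stay as the last step left them, time stands still between calls to the robot, and variables do not carry over. Pictures are saved under pics/ and viewed, at most 10 in all, crops included, and the job is handed in when it is done.

```bash
mkdir -p pics; python3 - <<'E'
from workcell import *
import cv2,numpy as np
o=get_obs();print(o['clock'],o['position'],o['ee_rot'],o['grip_width'])
for n in("side","top"):
    c=camera(n);cv2.imwrite(f"pics/{n}0.png",c["frame"][:,:,::-1])
    print(n,c["fx"],c["fy"],c["cx"],c["cy"],np.round(c["extrinsics"],4).tolist())
E
```

```text
0.0 [ 0.18746165 -0.59585708  0.24152445] [ 9.88406453e-01  1.51829475e-01 -1.49982748e-04 -6.86444530e-04] 0.998679148416344
side 391.4914453406448 391.4914453406448 257.9785771200395 194.7156724477865 [[-0.9967, -0.0803, -0.0092, 0.5588], [-0.0515, 0.7192, -0.6929, 0.1464], [0.0622, -0.6901, -0.721, 1.0945], [0.0, 0.0, 0.0, 1.0]]
top 357.9584600886378 357.9584600886378 254.3102595981301 189.85367975708323 [[0.0259, -0.9995, 0.0165, 0.025], [-0.9987, -0.0266, -0.0438, 0.5525], [0.0442, -0.0154, -0.9989, 1.1382], [0.0, 0.0, 0.0, 1.0]]
```

View pics/side0.png

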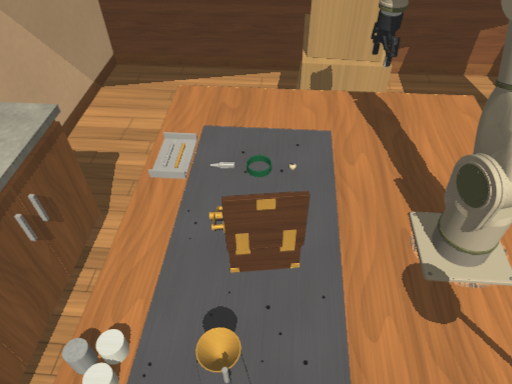

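View pics/top0.png

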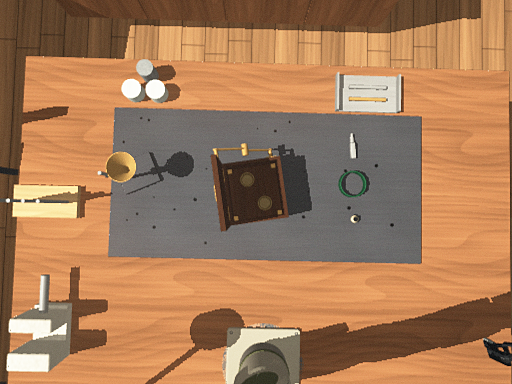

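The side view shows the chest with its upright lid around (265,232) and brass stay parts at about (215,216–228). The top view shows the chest around (250,190), the lid as a strip at cols 212–225, and the stay with its knee roller at about (244,150). The bystanders are at (352,145), (353,183), (354,219) and the funnel at (120,167).

```bash
python3 - <<'E'
import cv2,numpy as np
t=cv2.imread("pics/top0.png")[130:250,190:330];s=cv2.imread("pics/side0.png")[180:280,190:330]
t=cv2.resize(t,None,fx=5,fy=5,interpolation=cv2.INTER_CUBIC);s=cv2.resize(s,None,fx=5,fy=5,interpolation=cv2.INTER_CUBIC)
cv2.imwrite("pics/tc.png",t);cv2.imwrite("pics/sc.png",s)
E
```

```text
(no output)
```

View pics/tc.png

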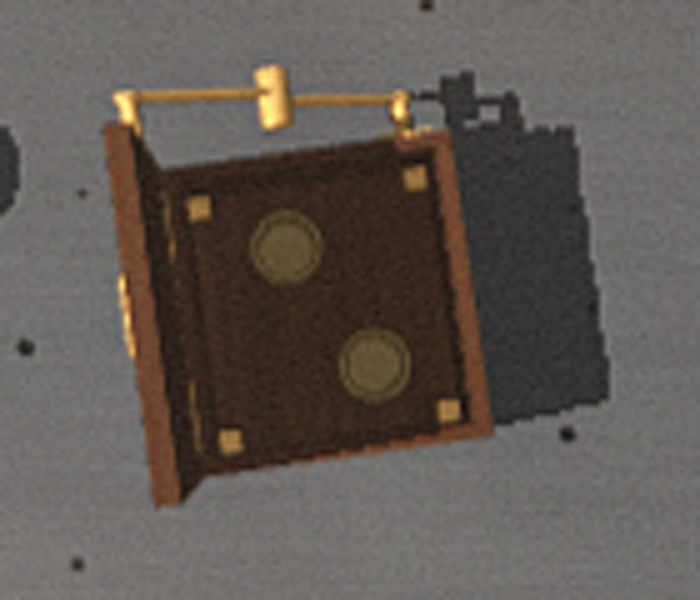

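View pics/sc.png

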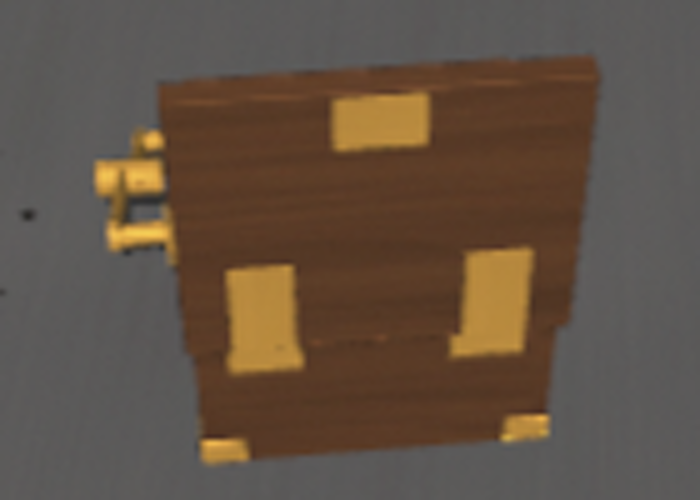

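The enlarged top view puts the knee roller centre at crop (272,97), i.e. pixel (244.4,149.4). The front rim corners are at crop (452,130) and (493,432), and the outer lid top corners at (105,125) and (157,507). In the enlarged side view the outer lid top corners are at crop (162,106) and (597,79).

```bash
cat > h.py <<'E'
from workcell import *
import numpy as np,cv2
C={n:camera(n) for n in("side","top")}
def ray(n,u,v):
    c=C[n];E=np.array(c["extrinsics"]);R=E[:3,:3]
    d=R.T@np.array([(u-c["cx"])/c["fx"],(v-c["cy"])/c["fy"],1]);return -R.T@E[:3,3],d/np.linalg.norm(d)
def onz(n,u,v,z):
    o,d=ray(n,u,v);return o+d*(z-o[2])/d[2]
def tri(a,b):
    o1,d1=ray("top",*a);o2,d2=ray("side",*b)
    s=np.linalg.lstsq(np.c_[d1,-d2],o2-o1,rcond=None)[0]
    p,q=o1+s[0]*d1,o2+s[1]*d2;return (p+q)/2,np.linalg.norm(p-q)
E
python3 - <<'E'
from h import *
np.set_printoptions(precision=4,suppress=True)
T=lambda x,y:(190+x/5-.4,130+y/5-.4)
S=lambda x,y:(190+x/5-.4,180+y/5-.4)
a=tri(T(105,125),S(162,106));b=tri(T(157,507),S(597,79));print(a,b)
zb=(a[0][2]+b[0][2])/2-.291;print("zb",zb)
for zb in(zb,0.012):
    A,B=[onz("top",*T(*p),zb+.291) for p in((105,125),(157,507))]
    F,G=[onz("top",*T(*p),zb+.115) for p in((452,130),(493,432))]
    K=onz("top",*T(272,97),zb+.15)
    e=A-B;yaw1=np.arctan2(e[1],e[0]);e2=F-G;yaw2=np.arctan2(e2[1],e2[0])
    print(zb,"lid",A,B,np.linalg.norm(e),"rim",F,G,np.linalg.norm(e2),"yaws",yaw1,yaw2,"K",K)
    y=(yaw1+yaw2)/2;c,s=np.cos(y),np.sin(y);R=np.array([[c,-s],[s,c]])
    o1=(A+B)[:2]/2-R@[0,.099];o2=(F+G)[:2]/2-R@[0,-.085];o=(o1+o2)/2
    print("origin",o1,o2,"knee expect",o+R@[.114,-.060+.092*np.cos(.611)])
    print("bystander",[onz("top",*p,zb+h)for p,h in(((120,167),.19),((353,183),.02),((354,219),.02),((352,145),.016))])
E
```

```text
(array([0.6205, 0.1511, 0.3039]), np.float64(0.00034109866941751515)) (array([0.4396, 0.1208, 0.3019]), np.float64(0.0023049485567850038))
zb 0.011886083183143936
0.011886083183143936 lid [0.6208 0.1512 0.3029] [0.4385 0.1208 0.3029] 0.18478527523401542 rim [ 0.6481 -0.0309  0.1269] [ 0.4736 -0.0585  0.1269] 0.17671285848445084 yaws 0.16551883344921522 0.15727540534450843 K [0.6589 0.0737 0.1619]
origin [0.5455 0.0383] [0.5472 0.0392] knee expect [0.6564 0.0722]
bystander [array([0.5948, 0.4028, 0.2019]), array([ 0.5808, -0.2728,  0.0319]), array([ 0.467 , -0.2776,  0.0319]), array([ 0.7029, -0.2691,  0.0279])]
0.012 lid [0.6207 0.1512 0.303 ] [0.4385 0.1207 0.303 ] 0.1847607351668796 rim [ 0.6481 -0.0308  0.127 ] [ 0.4736 -0.0585  0.127 ] 0.17669338584017874 yaws 0.16551883344921528 0.15727540534450843 K [0.6589 0.0737 0.162 ]
origin [0.5455 0.0383] [0.5472 0.0392] knee expect [0.6564 0.0722]
bystander [array([0.5948, 0.4028, 0.202 ]), array([ 0.5808, -0.2728,  0.032 ]), array([ 0.467 , -0.2776,  0.032 ]), array([ 0.7028, -0.2691,  0.028 ])]
```

```bash
python3 -m inch '[{"slide":[0.12,0.1,0.03],"yaw":0.3},{"slide":[0.12,0.1,0.03],"yaw":0.3},{"slide":[0.12,0.1,0.03],"yaw":0.3},{"slide":[0.12,0.1,0.03],"yaw":0.3},{"slide":[0.3,0.3,0.03],"yaw":0.8},{"slide":[0.3,0.3,0.03],"yaw":0.8},{"slide":[0.3,0.3,0.03],"yaw":0.8},{"slide":[0.3,0.3,0.03],"yaw":0.8},{"slide":[0.3,0.3,0.03],"yaw":0.8},{"slide":[0.3,0.3,0.03],"yaw":0.8},{"slide":[0.47,0.6,0.03],"yaw":1.427},{"slide":[0.47,0.6,0.03],"yaw":1.427},{"slide":[0.47,0.6,0.03],"yaw":1.427},{"slide":[0.47,0.6,0.03],"yaw":1.427},{"slide":[0.47,0.6,0.03],"yaw":1.427},{"slide":[0.47,0.6,0.03],"yaw":1.427},{"slide":[0.47,0.6,0.03],"yaw":1.427},{"slide":[0.47,0.6,0.03],"yaw":1.427},{"slide":[0.47,0.6,0.03],"yaw":1.427},{"slide":[0.47,0.6,0.03],"yaw":1.427}]' 255
```

```text
clock: 1.87
position: [0.6585, 0.0121, 0.2714]
ee_rot: [0.645, 0.765, 0.001, -0.002]
ft_force: [-0.9, 0.3, 0.3]
grip_width: 0.004
grasp_force: 0.0
```

```bash
python3 -m inch '[{"slide":[0,0.031,0]},{"slide":[0,0.062,0]},{"slide":[0,0.062,-0.03]},{"slide":[0,0.062,-0.06]},{"slide":[0,0.062,-0.075]},{"slide":[0,0.062,-0.075]},{"slide":[0,0.062,-0.075]}]'; python3 - <<'E'
from h import *
t=C["top"]["frame"][120:240,190:290];s=C["side"]["frame"][150:270,180:280]
f=lambda a:cv2.resize(a,None,fx=4,fy=4,interpolation=cv2.INTER_CUBIC)[:,:,::-1]
cv2.imwrite("pics/1.png",np.hstack([f(t),f(s)]))
E
```

```text
invalid input
```

View pics/1.png

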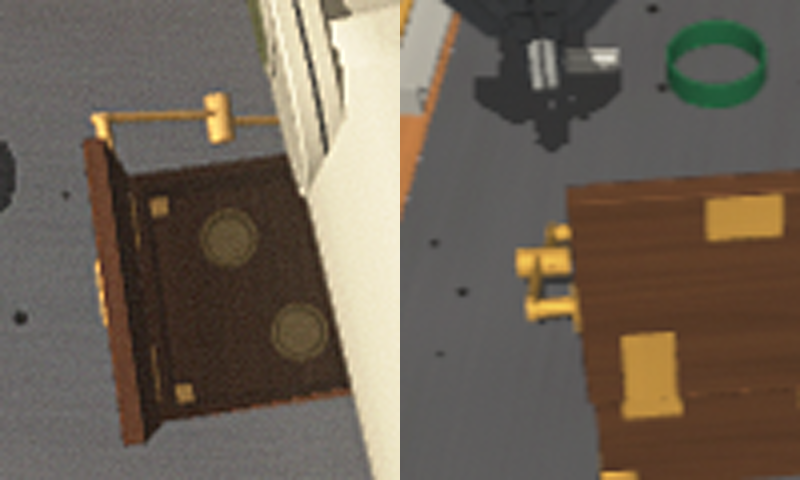

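The move was refused because the rows had no yaw. The picture shows the gripper still short of the knee, with its tips in the right half near (543,88) and the roller at (543,262). I'll repeat the move with yaw 0 in every row.

```bash
python3 -m inch '[{"slide":[0,0.031,0],"yaw":0},{"slide":[0,0.062,0],"yaw":0},{"slide":[0,0.062,-0.03],"yaw":0},{"slide":[0,0.062,-0.06],"yaw":0},{"slide":[0,0.062,-0.075],"yaw":0},{"slide":[0,0.062,-0.075],"yaw":0},{"slide":[0,0.062,-0.075],"yaw":0}]'; python3 - <<'E'
from h import *
t=C["top"]["frame"][120:240,190:290];s=C["side"]["frame"][150:270,180:280]
f=lambda a:cv2.resize(a,None,fx=4,fy=4,interpolation=cv2.INTER_CUBIC)[:,:,::-1]
cv2.imwrite("pics/2.png",np.hstack([f(t),f(s)]))
E
```

```text
clock: 2.55
position: [0.6573, 0.064, 0.1973]
ee_rot: [0.649, 0.761, -0.001, -0.0]
ft_force: [0.2, -0.5, 0.9]
grip_width: -0.0
grasp_force: 0.0
```

View pics/2.png

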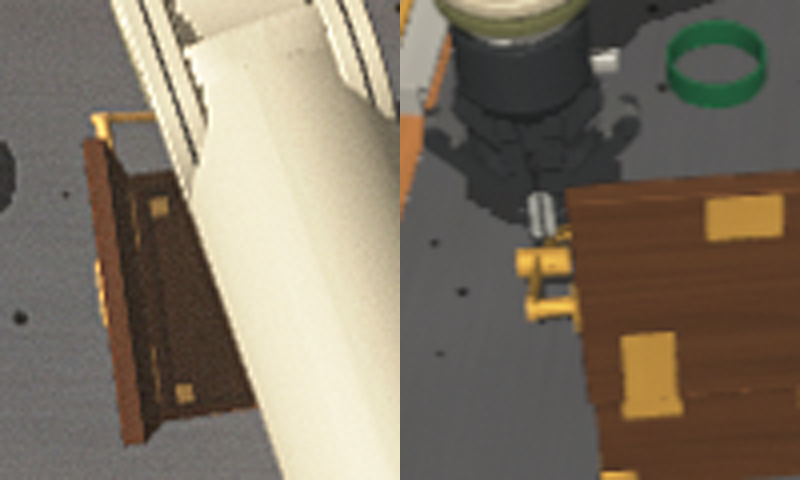

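The closed tips are now above and just behind the roller. In the right half the tips are at about (541,215) and the roller at (545,262), so they line up along chest x.

```bash
python3 -m inch '[{"slide":[0,0.011,0],"yaw":0},{"slide":[0,0.011,-0.008],"yaw":0},{"slide":[0,0.011,-0.013],"yaw":0},{"slide":[0,0.012,-0.018],"yaw":0},{"slide":[-0.001,0.014,-0.022],"yaw":0},{"slide":[-0.001,0.016,-0.026],"yaw":0},{"slide":[-0.001,0.018,-0.03],"yaw":0},{"slide":[-0.002,0.02,-0.034],"yaw":0},{"slide":[-0.002,0.022,-0.038],"yaw":0},{"slide":[-0.002,0.022,-0.038],"yaw":0},{"slide":[-0.002,0.022,-0.038],"yaw":0}]'
```

```text
clock: 3.57
position: [0.6572, 0.0816, 0.1598]
ee_rot: [0.65, 0.76, -0.002, 0.003]
ft_force: [3.1, -16.5, 8.5]
grip_width: 0.001
grasp_force: 8.4
```

```bash
python3 - <<'E'
from h import *
t=C["top"]["frame"][120:240,190:290];s=C["side"]["frame"][150:270,180:280]
f=lambda a:cv2.resize(a,None,fx=4,fy=4,interpolation=cv2.INTER_CUBIC)[:,:,::-1]
cv2.imwrite("pics/3.png",np.hstack([f(t),f(s)]))
E
```

```text
(no output)
```

View pics/3.png

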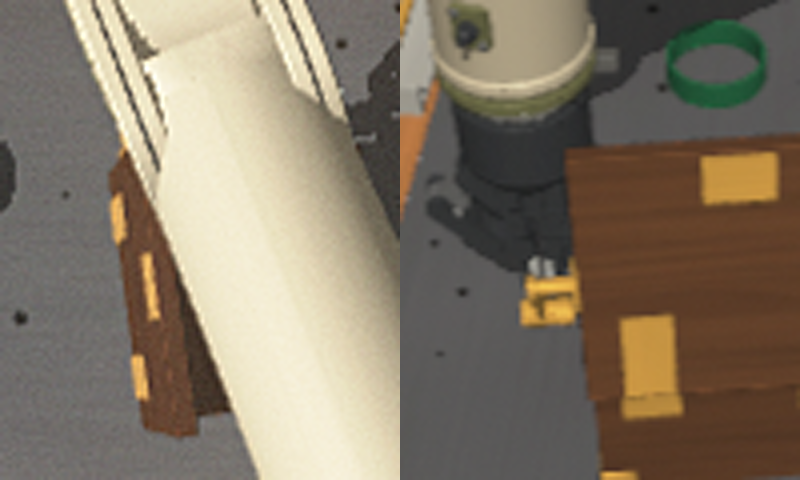

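The knee is down: in the right half the roller has dropped level with the lower pivot at about (550,290). The lid leans in by roughly 14 mm at its edge (about 0.08 rad). I'll retreat up and away from the lid, then go over to its outer side.

```bash
python3 -m inch '[{"slide":[0.001,-0.01,0.004],"yaw":0},{"slide":[0.002,-0.018,0.015],"yaw":0},{"slide":[0.002,-0.02,0.05],"yaw":0},{"slide":[0.002,-0.02,0.09],"yaw":0},{"slide":[0.002,-0.02,0.13],"yaw":0},{"slide":[0.002,-0.02,0.17],"yaw":0},{"slide":[0.002,-0.02,0.21],"yaw":0},{"slide":[0,-0.02,0.21],"yaw":0},{"slide":[-0.03,0.005,0.21],"yaw":0},{"slide":[-0.06,0.03,0.21],"yaw":0},{"slide":[-0.09,0.055,0.21],"yaw":0},{"slide":[-0.12,0.08,0.21],"yaw":0},{"slide":[-0.132,0.105,0.21],"yaw":0},{"slide":[-0.132,0.105,0.21],"yaw":0},{"slide":[-0.132,0.105,0.21],"yaw":0}]'; python3 - <<'E'
from h import *
t=C["top"]["frame"][110:240,180:290];s=C["side"]["frame"][110:270,180:320]
f=lambda a,k:cv2.resize(a,None,fx=k,fy=k,interpolation=cv2.INTER_CUBIC)[:,:,::-1]
a,b=f(s,3),f(t,3);b=cv2.copyMakeBorder(b,0,a.shape[0]-b.shape[0],0,0,cv2.BORDER_CONSTANT)
cv2.imwrite("pics/4.png",np.hstack([b,a]))
E
```

```text
clock: 4.92
position: [0.5224, 0.1945, 0.37]
ee_rot: [0.646, 0.763, 0.0, 0.0]
ft_force: [0.9, -1.1, 0.2]
grip_width: -0.001
grasp_force: 0.0
```

View pics/4.png

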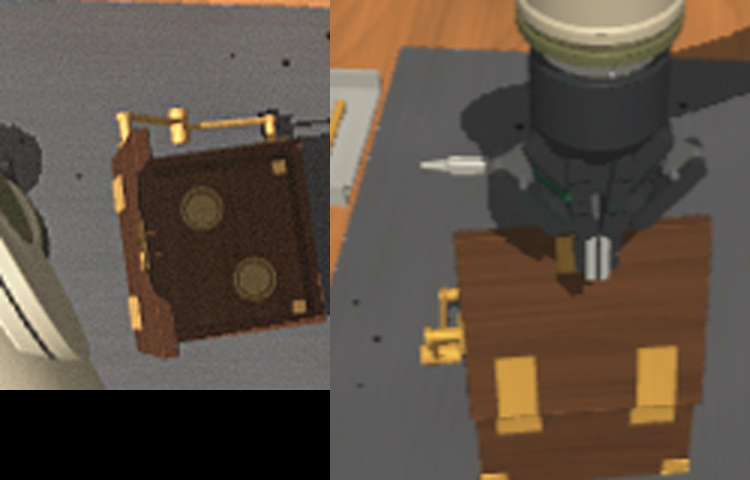

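The lid leans a little and holds, and the knee stays broken: the stay is bent near (430,345) in the right half and the roller is at (178,125) in the left. The tool is behind the lid at chest x≈0, so I start lowering the lid along its arc.

```bash
python3 -m inch '[{"slide":[0.004,-0.02,-0.03],"yaw":0},{"slide":[0.007,-0.04,-0.06],"yaw":0},{"slide":[0.008,-0.05,-0.081],"yaw":0},{"slide":[0.01,-0.062,-0.082],"yaw":0},{"slide":[0.012,-0.077,-0.082],"yaw":0},{"slide":[0.015,-0.091,-0.085],"yaw":0},{"slide":[0.017,-0.106,-0.088],"yaw":0},{"slide":[0.019,-0.12,-0.094],"yaw":0},{"slide":[0.022,-0.133,-0.1],"yaw":0},{"slide":[0.024,-0.146,-0.108],"yaw":0},{"slide":[0.026,-0.157,-0.118],"yaw":0},{"slide":[0.026,-0.157,-0.118],"yaw":0}]'
```

```text
clock: 6.02
position: [0.5497, 0.0321, 0.2493]
ee_rot: [0.649, 0.76, -0.001, -0.0]
ft_force: [0.3, -0.6, 0.1]
grip_width: 0.001
grasp_force: 0.0
```

```bash
python3 - <<'E'
from h import *
s=C["side"]["frame"][110:270,180:320]
cv2.imwrite("pics/5.png",cv2.resize(s,None,fx=3,fy=3,interpolation=cv2.INTER_CUBIC)[:,:,::-1])
E
```

```text
(no output)
```

View pics/5.png

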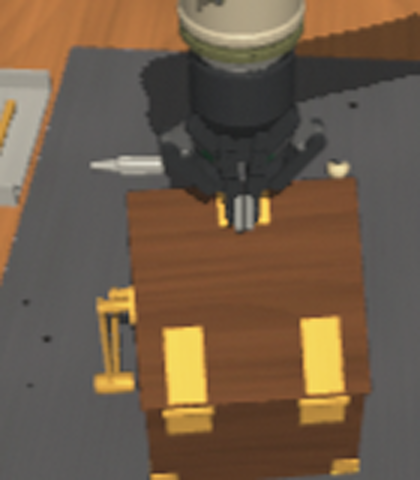

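The lid is about 0.8 rad down with the fingertips on its edge plate at (243,212), and the stay is folding at about (115,345). I continue along the arc and slow down near the rim.

```bash
python3 -m inch '[{"slide":[0.002,-0.011,-0.01],"yaw":0},{"slide":[0.003,-0.021,-0.022],"yaw":0},{"slide":[0.005,-0.029,-0.034],"yaw":0},{"slide":[0.006,-0.036,-0.047],"yaw":0},{"slide":[0.007,-0.042,-0.061],"yaw":0},{"slide":[0.008,-0.047,-0.075],"yaw":0},{"slide":[0.008,-0.049,-0.083],"yaw":0},{"slide":[0.008,-0.05,-0.09],"yaw":0},{"slide":[0.008,-0.051,-0.095],"yaw":0},{"slide":[0.008,-0.051,-0.099],"yaw":0},{"slide":[0.008,-0.051,-0.102],"yaw":0},{"slide":[0.008,-0.051,-0.103],"yaw":0},{"slide":[0.008,-0.051,-0.103],"yaw":0}]'
```

```text
clock: 7.2
position: [0.5577, -0.0154, 0.1519]
ee_rot: [0.648, 0.762, -0.001, 0.001]
ft_force: [-17.5, -2.6, 33.4]
grip_width: -0.006
grasp_force: 16.6
```

```bash
python3 -m inch '[{"slide":[0,0,0.01],"yaw":0},{"slide":[0,0,0.04],"yaw":0},{"slide":[0,0,0.08],"yaw":0},{"slide":[0,0,0.12],"yaw":0},{"slide":[0,0,0.15],"yaw":0},{"slide":[0,0,0.15],"yaw":0},{"slide":[0,0,0.15],"yaw":0}]'; python3 - <<'E'
from h import *
s=C["side"]["frame"][110:270,180:320]
cv2.imwrite("pics/6.png",cv2.resize(s,None,fx=3,fy=3,interpolation=cv2.INTER_CUBIC)[:,:,::-1])
E
```

```text
clock: 7.78
position: [0.5585, -0.0147, 0.3005]
ee_rot: [0.648, 0.762, 0.001, 0.002]
ft_force: [-0.3, -0.1, -0.3]
grip_width: -0.002
grasp_force: 0.0
```

View pics/6.png

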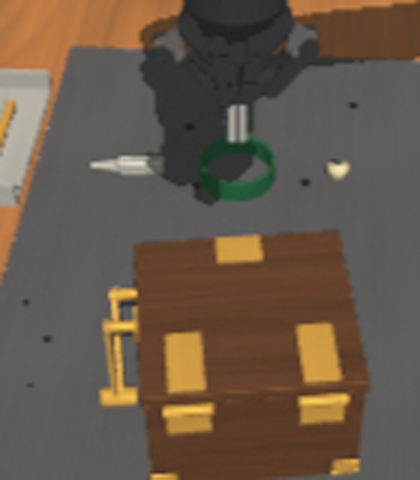

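The lid lies flat on the rim (its free edge runs from (135,243) to (340,232)). The stay is folded at about (115,345), and the punch, band and bead look unmoved.

```bash
python3 -c "
from workcell import *
print(hand_in())"
```

```text
the job is handed in; nothing more can be done
None
```

I broke the stay first, then lowered the lid until it was shut with no slam, left the bystanders unmoved as far as the pictures show, and handed the job in at about 8 s; no verdict came back.

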